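# Prop up the calculator's reading stand

### The job

Two small reading stands lie folded flat on the bench. Prop up the one that holds the pocket calculator: swing its leg up and over by the black handle at its side, past dead centre until it locks against its stop, so that the board stands tilted on the leg with the calculator still lying on it, then let go. Leave the other stand, with the note pad, folded.

Things in the scene. Friction and masses are not known exactly. Their poses are not given: they have to be found in the camera images.
- stand: Reading stand holding the calculator: aluminium foot frame 165x140 mm, fixed to the bench, under a flat grey board 142x140x3 mm, top at z = 49 mm, hinged at its front edge, which has an 8 mm high ledge. Origin: centre of the frame, on the bench; x from hinged edge to rear, y left, z up. Handle: black round grip parallel to y on the right side, 14 mm diameter, free from y = -79 to -131 mm.
- leg (a joint): Leg of the calculator's stand, rad. Axis: parallel to y through (10, 0, 24) mm of the stand; the handle is 55 mm from it. 0 = folded: handle at the rear at (62, -105, 42) mm. It grows as the handle swings up and over to the front; stop 2.06 at (-30, -105, 61) mm. Takes 3 to 4 N. A spring pulls the leg back to 0 before dead centre (1.71) and to the stop past it. The board tilts with it, to about 25 degrees.
- calculator_center (a point): Centre of the loose pocket calculator (dark grey with keys, 125x75x14 mm), half-way up. It lies crosswise on the stand's board, close to the ledge; its x axis is its 125 mm length.
- spare_leg (a joint): Leg angle of the other stand, alike in every way but holding a square yellow note pad: 0 folded; it must stay there.

How it is judged:
By the outcome, as a careful person would: the job done as asked, in the order asked, and still so for the second after the job is handed in, with the robot touching nothing.
It also fails if it takes over 38 s, if anything falls off the work surface, if the arm or the gripper's body presses on something with over 40 N, if the wrist force passes 120 N, or if a joint passes its speed limit or range.

### The arm

A 6-joint arm with a two-finger parallel gripper is mounted at the origin on a cart in front of the work surface, level with it; the furniture and walls round the work are solid. World frame = base frame: x ahead of the robot, y to its left, z up, the work surface at z = 0. Lengths are in m, angles in rad, forces in N, time in s.
With the tool pointing down it reaches from about 0.375 to 0.825 m from the base axis. Payload 5.5 kg.
Tool frame: the origin (TCP) lies at the very end of the fingers, on their centre line; the grasp point (between the pads) lies 19 mm behind it (env.grip_point_offset is the distance from the TCP to the grasp point, in m); x points along the fingers, z is the direction in which the jaws open and shut, and the axes are right-handed (so a half turn about x gives the same grasp; the last joint's range is limited). The gripper opens to 85 mm and grips with 20 to 120 N. Pads are 22 mm wide; open, the fingers measure 114 mm over their backs; the gripper's body (76 mm by 85 mm) begins 54 mm behind the grasp point. The pads swing forward as they close: fully open they stand 13 mm farther back than shut.
Start: joints at [0, 0.314, -0.047, 1.21, 0, 1.571], TCP at [0.6, -0, 0.231] pointing down, gripper open.
Joint ranges: [-2.67, 2.67], [-0.69, 1.73], [-1.03, 1.25], [-2.08, 2.16], [-1.42, 1.45], [-3.14, 3.14]. Speed limits (rad/s): [2.39, 2.39, 3.01, 3.14, 3.14, 3.14].

### API

Orientations are given as a unit quaternion [x, y, z, w].
In Python, from workcell import status, get_image, camera_info, order, env gives the robot as it stands. The module is installed in compiled form; this text tells all that it offers.
- The arm moves only by the tool arm_command, never from a script. Its argument "plan" is a list of rows, each a list of 6 numbers: the shift along the tool's x, y, z in m, then the turn, a rotation vector about the tool's x, y, z in degrees. A call has 1 to 10 rows; each row shifts and turns the commanded pose from where the row before left it, along the tool's axes as they then stand; what a row does not reach is not made up. A row lasts 1/8 s, in which the tool goes at most 62.5 mm and 10.7 degrees, less where a joint would pass 70% of its speed; a pose out of reach is approached as far as the arm can. A call is refused whole if a number of a shift passes 0.0625 or a number of a turn 10.7, either way. A call with a gripper value outside its range is refused whole. "grip" is the finger opening in m, from 0 to 0.0854, set as the call begins (left out, the last holds). The fingers move at their own pace and stop on an object; "grip_force" is the grip in N (left out, the last holds). Time passes only in rows, so rows that do not move let the fingers close. It gives the time, the measured TCP pose, the force and the opening at its end, in the units of the state.
- status.state(): the state, without advancing time (a new reading comes with each control period).
- get_image(name): name is "scene" or "side" or "wrist"; returns (picture, depth): 384x512x3 uint8, blue, green, red; 384x512 float32, m along the optical axis (not along the pixel's ray), 0 where there is no reading.
- camera_info(name): a dict with "fov_y" (degrees; the focal length in pixels is half the picture's height over the tangent of half this angle, whatever the lens; pixels are square), "cx", "cy" (the principal point, pixels), "extrinsics" (4x4, takes a point from world to camera coordinates). Camera axes: x right, y down, z forward; pixel columns grow to the right and rows downward; lengths in m; the calibration is good to about 2 mm. A picture is of the moment at which its call begins: read the wrist's pose just before it. camera_info takes no time and is no camera call; for the wrist camera it gives the pose at the moment of the call.
- order.hand_in(): hands the job in, once; it reports no verdict.
The state is a dict: "time_s": time; "qpos": joint angles; "qvel": joint speeds; "effort": joint torques, N m; "tcp_pos": TCP position; "tcp_rot": TCP orientation; "force": force on the tool from outside, world axes, zero at the start; "moment": the same for the moment, N m; "gripper_width": opening from 0.0 (shut) to 1.0 (fully open).
Only numpy, scipy, OpenCV 4.12 (cv2) and the standard library are available. Lean on these libraries where they do the work, as an engineer would, in place of code of your own. Each camera call takes 0.05 s, during which the arm holds its last target. There are 200 camera calls.

## Working session

There is one attempt and no reset: what is moved stays moved. The work goes in short steps, Python scripts to look and compute and a tool call to move; the robot and the scene stay as the last step left them, time stands still between calls to the robot, and variables do not carry over. Pictures are saved under pics/ and viewed, about 8 in all and at most 12, crops included, and the job is handed in when it is done.

Besides the shell and the picture viewer there is one more tool, called after "Request:" as a command line: name --pt "numbers of a row" for each row, then --argument value for the rest. arm_command: Moves the arm, as the interface text tells. Its arguments: {"type":"object","properties":{"plan":{"type":"array","items":{"type":"array","items":{"type":"number"}}},"grip":{"type":"number"},"grip_force":{"type":"number"}},"required":["plan"]}

```bash
mkdir -p pics
cat > h.py <<'E'
import numpy as np, cv2
from workcell import status, get_image, camera_info, order, env
from scipy.spatial.transform import Rotation as R
def world(ci,d,u,v,z=None):
    f=192/np.tan(np.radians(ci['fov_y']/2)); E=np.array(ci['extrinsics']); Rm,t=E[:3,:3],E[:3,3]
    r=np.array([(u-ci['cx'])/f,(v-ci['cy'])/f,1.]); o=-Rm.T@t; w=Rm.T@r
    s=np.median(d[v-1:v+2,u-1:u+2]) if z is None else (z-o[2])/w[2]
    return o+s*w
E
python3 - <<'E'
from h import *
for n in("scene","side"):
    p,d=get_image(n); ci=camera_info(n); print(n,{k:np.round(v,3).tolist() for k,v in ci.items()})
    cv2.imwrite(f"pics/{n}0.png",p); np.save(f"{n}0.npy",d)
s=status.state(); print(s['tcp_pos'],s['tcp_rot'],s['time_s'],env.grip_point_offset)
print(R.from_quat(s['tcp_rot']).as_matrix().round(3))
a,b=cv2.imread("pics/scene0.png"),cv2.imread("pics/side0.png")
E
```

```text
scene {'fov_y': 44.359, 'cx': 258.091, 'cy': 182.724, 'extrinsics': [[0.719, -0.695, 0.022, -0.312], [-0.389, -0.429, -0.815, 0.269], [0.576, 0.578, -0.579, 0.875], [0.0, 0.0, 0.0, 1.0]]}
side {'fov_y': 57.644, 'cx': 251.59, 'cy': 192.703, 'extrinsics': [[-0.991, -0.132, -0.016, 0.473], [-0.038, 0.401, -0.915, 0.057], [0.127, -0.907, -0.402, 0.863], [0.0, 0.0, 0.0, 1.0]]}
[5.99460899e-01 3.37054505e-05 2.30526335e-01] [-3.70288171e-06  7.07656674e-01  2.22469224e-05  7.06556460e-01] 0.1 0.0187
[[-0.002 -0.     1.   ]
 [ 0.     1.     0.   ]
 [-1.     0.    -0.002]]
```

View pics/scene0.png

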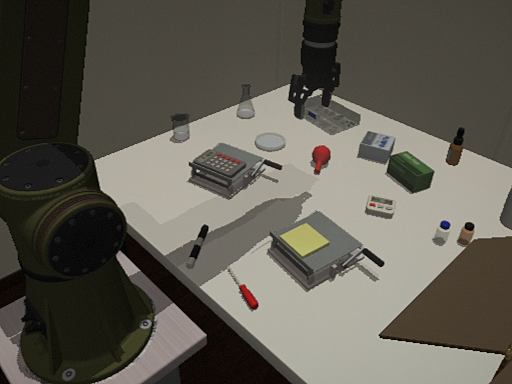

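View pics/side0.png

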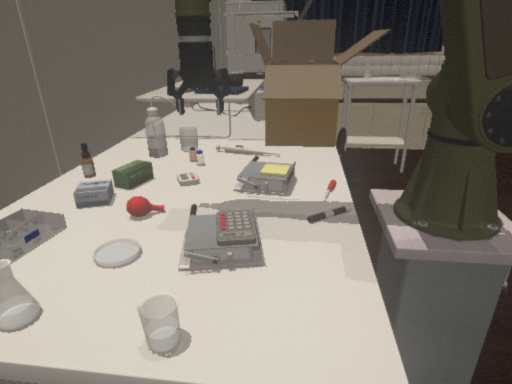

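The calculator stand is at about (228,168) in the scene view and (222,238) in the side view. Its handle is at about (272,164) in scene and (193,211) in side. I'll enlarge both.

Run:
```python
import cv2,numpy as np
a=cv2.imread("pics/scene0.png")[135:205,180:300]; b=cv2.imread("pics/side0.png")[195:275,170:270]
a=cv2.resize(a,None,fx=5,fy=5,interpolation=3); b=cv2.resize(b,None,fx=6,fy=6,interpolation=3)
cv2.imwrite("pics/ca.png",a);cv2.imwrite("pics/cb.png",b)
```

```text
(no output)
```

View pics/ca.png

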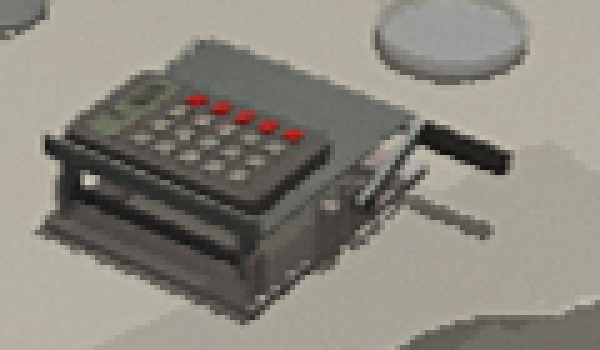

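View pics/cb.png

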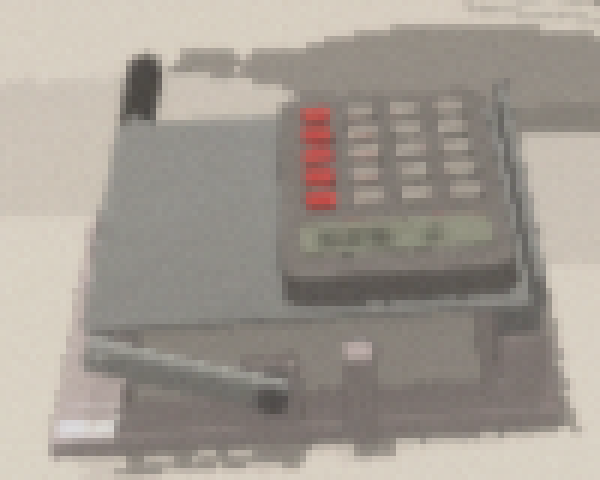

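Run:
```python
from h import *
A=camera_info("scene");B=camera_info("side")
def p(n,c,u,v,z): print(n,world(c,None,u,v,z).round(4))
p("sc RL",A,220,143.4,.049);p("sc RR",A,263,158.6,.049)
p("sc FL frame",A,188,181.4,0);p("sc FR frame",A,229.6,198.6,0)
p("sc hnd in",A,266,162,.042);p("sc hnd tip",A,281.5,167,.042)
p("si RR",B,190.8,215.3,.049);p("si RL",B,184.7,250,.049);p("si FL",B,258.8,245.2,.049)
p("si RL frame",B,178.7,270.3,0);p("si FL frame",B,265.8,265.8,0)
p("si hnd in",B,193,214.3,.042);p("si hnd tip",B,194.5,205.5,.042)
```

```text
sc RL [0.5587 0.2863 0.049 ]
sc RR [0.593  0.1475 0.049 ]
sc FL frame [ 0.4186  0.2552 -0.    ]
sc FR frame [0.4508 0.1229 0.    ]
sc hnd in [0.5949 0.1376 0.042 ]
sc hnd tip [0.6083 0.0924 0.042 ]
si RR [0.5936 0.1534 0.049 ]
si RL [0.5641 0.2913 0.049 ]
si FL [0.4285 0.2602 0.049 ]
si RL frame [0.5816 0.289  0.    ]
si FL frame [0.4155 0.256  0.    ]
si hnd in [0.5945 0.135  0.042 ]
si hnd tip [0.6041 0.0894 0.042 ]
```

Request:
arm_command --pt "0.02 0.038 0 0 0 0" --pt "0.02 0.038 0 0 0 0" --pt "0.02 0.037 0 0 0 0" --pt "0 0 0 -6.5 0 0" --pt "0 0 0 -6.5 0 0" --pt "0 0 0 0 0 0" --grip 0.05

```text
time_s: 0.85
tcp_pos: [0.5996, 0.1131, 0.1708]
tcp_rot: [-0.08, 0.703, 0.08, 0.702]
force: [0.6, -0.3, 0.7]
gripper_width: 0.582
```

Run:
```python
from h import *
ci=camera_info("wrist"); s=status.state(); p,d=get_image("wrist")
import pickle; pickle.dump((ci,d),open("w1.pkl","wb"))
cv2.imwrite("pics/w1.png",p); print(s['tcp_pos'],R.from_quat(s['tcp_rot']).as_matrix().round(3),s['force'])
```

```text
[0.59964167 0.11309385 0.17080233] [[-0.001 -0.224  0.975]
 [-0.     0.975  0.224]
 [-1.     0.    -0.001]] [ 0.60644383 -0.30904143  0.65012414]
```

View pics/w1.png

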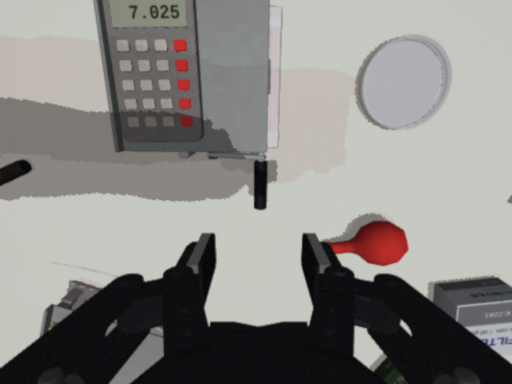

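The wrist view shows the handle running from (260,160) to (260,209), parallel to the finger pads, with the board's rear edge at column 268. The red bulb, at about (380,243) with its stem end near (325,248), lies near the right finger.

Run:
```python
from h import *
import pickle; ci,d=pickle.load(open("w1.pkl","rb"))
for n,u,v,z in(("hin",260,162,.044),("htip",260,208,.044),("RR",268,152,.049),("Redge",269,20,.049),("FR",122,150,.049),("bulb stem",325,248,.015),("bulb",380,243,.02)):
    print(n,world(ci,d,u,v,z).round(4),world(ci,d,u,v).round(4))
```

```text
hin [0.5961 0.1406 0.044 ] [0.5959 0.1414 0.0486]
htip [0.6073 0.0921 0.044 ] [0.6069 0.0937 0.0486]
RR [0.6014 0.1529 0.049 ] [ 0.6045  0.1473 -0.    ]
Redge [0.5756 0.2642 0.049 ] [0.5755 0.2646 0.0475]
FR [0.4598 0.1225 0.049 ] [0.4606 0.1229 0.0508]
bulb stem [0.7008 0.0489 0.015 ] [0.6331 0.1276 0.1894]
bulb [0.7623 0.0727 0.02  ] [0.745  0.0835 0.0486]
```

Request:
arm_command --pt "0.03 0 0.0025 0 0 0" --pt "0.04 0 0 0 0 0" --pt "0.04 0 0 0 0 0" --pt "0.028 0 0 0 0 0" --pt "0.01 0 0 0 0 0" --pt "0 0 0 0 0 0"

```text
time_s: 1.65
tcp_pos: [0.6022, 0.1134, 0.0232]
tcp_rot: [-0.08, 0.703, 0.08, 0.702]
force: [0.0, -0.5, -0.1]
gripper_width: 0.586
```

Request:
arm_command --pt "0 0 0 0 0 0" --pt "0 0 0 0 0 0" --pt "0 0 0 0 0 0" --pt "0 0 0 0 0 0" --pt "0 0 0 0 0 0" --grip 0.0 --grip_force 25

```text
time_s: 2.28
tcp_pos: [0.6016, 0.1133, 0.0246]
tcp_rot: [-0.08, 0.703, 0.08, 0.702]
force: [-4.7, -1.6, 8.4]
gripper_width: 0.152
```

Run:
```python
import numpy as np
ph=np.radians(19.1+np.linspace(0,118,31)); P=55*np.c_[np.cos(ph),np.sin(ph)]; D=np.diff(P,axis=0)/1e3
for k in(0,10,20): print([[round(-b,4),0,round(a,4),0,0,0] for a,b in D[k:k+10]])
```

```text
[[np.float64(-0.0035), 0, np.float64(-0.0014), 0, 0, 0], [np.float64(-0.0034), 0, np.float64(-0.0016), 0, 0, 0], [np.float64(-0.0033), 0, np.float64(-0.0018), 0, 0, 0], [np.float64(-0.0032), 0, np.float64(-0.002), 0, 0, 0], [np.float64(-0.003), 0, np.float64(-0.0023), 0, 0, 0], [np.float64(-0.0029), 0, np.float64(-0.0025), 0, 0, 0], [np.float64(-0.0027), 0, np.float64(-0.0027), 0, 0, 0], [np.float64(-0.0025), 0, np.float64(-0.0028), 0, 0, 0], [np.float64(-0.0023), 0, np.float64(-0.003), 0, 0, 0], [np.float64(-0.0021), 0, np.float64(-0.0031), 0, 0, 0]]
[[np.float64(-0.0019), 0, np.float64(-0.0033), 0, 0, 0], [np.float64(-0.0016), 0, np.float64(-0.0034), 0, 0, 0], [np.float64(-0.0014), 0, np.float64(-0.0035), 0, 0, 0], [np.float64(-0.0012), 0, np.float64(-0.0036), 0, 0, 0], [np.float64(-0.0009), 0, np.float64(-0.0037), 0, 0, 0], [np.float64(-0.0007), 0, np.float64(-0.0037), 0, 0, 0], [np.float64(-0.0004), 0, np.float64(-0.0038), 0, 0, 0], [np.float64(-0.0001), 0, np.float64(-0.0038), 0, 0, 0], [np.float64(0.0001), 0, np.float64(-0.0038), 0, 0, 0], [np.float64(0.0004), 0, np.float64(-0.0038), 0, 0, 0]]
[[np.float64(0.0006), 0, np.float64(-0.0037), 0, 0, 0], [np.float64(0.0009), 0, np.float64(-0.0037), 0, 0, 0], [np.float64(0.0011), 0, np.float64(-0.0036), 0, 0, 0], [np.float64(0.0014), 0, np.float64(-0.0035), 0, 0, 0], [np.float64(0.0016), 0, np.float64(-0.0034), 0, 0, 0], [np.float64(0.0019), 0, np.float64(-0.0033), 0, 0, 0], [np.float64(0.0021), 0, np.float64(-0.0032), 0, 0, 0], [np.float64(0.0023), 0, np.float64(-0.003), 0, 0, 0], [np.float64(0.0025), 0, np.float64(-0.0028), 0, 0, 0], [np.float64(0.0027), 0, np.float64(-0.0027), 0, 0, 0]]
```

Request:
arm_command --pt "-0.0035 0 -0.0014 0 0 0" --pt "-0.0034 0 -0.0016 0 0 0" --pt "-0.0033 0 -0.0018 0 0 0" --pt "-0.0032 0 -0.002 0 0 0" --pt "-0.003 0 -0.0023 0 0 0"

```text
time_s: 2.9
tcp_pos: [0.5946, 0.1117, 0.0404]
tcp_rot: [-0.08, 0.702, 0.08, 0.703]
force: [4.4, 0.5, -5.2]
gripper_width: 0.152
```

Request:
arm_command --pt "-0.0029 0 -0.0025 0 0 0" --pt "-0.0027 0 -0.0027 0 0 0" --pt "-0.0025 0 -0.0028 0 0 0" --pt "-0.0023 0 -0.003 0 0 0" --pt "-0.0021 0 -0.0031 0 0 0" --pt "-0.0019 0 -0.0033 0 0 0" --pt "-0.0016 0 -0.0034 0 0 0"

```text
time_s: 3.78
tcp_pos: [0.5779, 0.108, 0.0587]
tcp_rot: [-0.08, 0.699, 0.081, 0.706]
force: [9.7, 2.3, 2.3]
gripper_width: 0.153
```

Run:
```python
from h import *
p,d=get_image("side"); cv2.imwrite("pics/s1.png",cv2.resize(p[130:290,130:330],None,fx=3,fy=3,interpolation=3))
```

```text
(no output)
```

View pics/s1.png

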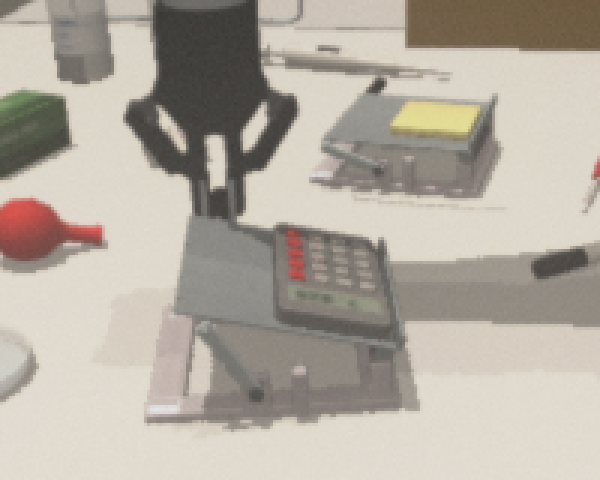

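The leg is swinging up, the board is rising, and the calculator, at about (335,275) in this crop, is still seated on the ledge. I'll continue along the arc.

Request:
arm_command --pt "-0.0014 0 -0.0035 0 0 0" --pt "-0.0012 0 -0.0036 0 0 0" --pt "-0.0009 0 -0.0037 0 0 0" --pt "-0.0007 0 -0.0037 0 0 0" --pt "-0.0004 0 -0.0038 0 0 0" --pt "-0.0001 0 -0.0038 0 0 0" --pt "0.0001 0 -0.0038 0 0 0" --pt "0.0004 0 -0.0038 0 0 0"

```text
time_s: 4.82
tcp_pos: [0.5504, 0.1018, 0.0651]
tcp_rot: [-0.079, 0.698, 0.081, 0.707]
force: [3.2, 2.5, 16.2]
gripper_width: 0.154
```

Request:
arm_command --pt "0.0006 0 -0.0037 0 0 0" --pt "0.0009 0 -0.0037 0 0 0" --pt "0.0011 0 -0.0036 0 0 0" --pt "0.0014 0 -0.0035 0 0 0" --pt "0.0016 0 -0.0034 0 0 0" --pt "0.0019 0 -0.0033 0 0 0" --pt "0.0021 0 -0.0032 0 0 0"

```text
time_s: 5.7
tcp_pos: [0.5209, 0.0954, 0.0521]
tcp_rot: [-0.08, 0.702, 0.081, 0.703]
force: [-0.7, 2.0, 6.0]
gripper_width: 0.149
```

Request:
arm_command --pt "0.0023 0 -0.003 0 0 0" --pt "0.0025 0 -0.0028 0 0 0" --pt "0.0027 0 -0.0027 0 0 0" --pt "0 0 0 0 0 0"

```text
time_s: 6.2
tcp_pos: [0.5115, 0.0932, 0.0426]
tcp_rot: [-0.08, 0.703, 0.081, 0.702]
force: [-2.4, 4.8, 4.0]
gripper_width: 0.148
```

Request:
arm_command --pt "0.0014 0 -0.0012 0 0 0" --pt "0.0014 0 -0.001 0 0 0" --pt "0 0 0 0 0 0"

```text
time_s: 6.58
tcp_pos: [0.5116, 0.0932, 0.0421]
tcp_rot: [-0.08, 0.701, 0.081, 0.704]
force: [-5.4, 5.3, 21.2]
gripper_width: 0.153
```

Run:
```python
from h import *
p,d=get_image("side"); cv2.imwrite("pics/s2.png",cv2.resize(p[130:290,130:330],None,fx=3,fy=3,interpolation=3))
```

```text
(no output)
```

View pics/s2.png

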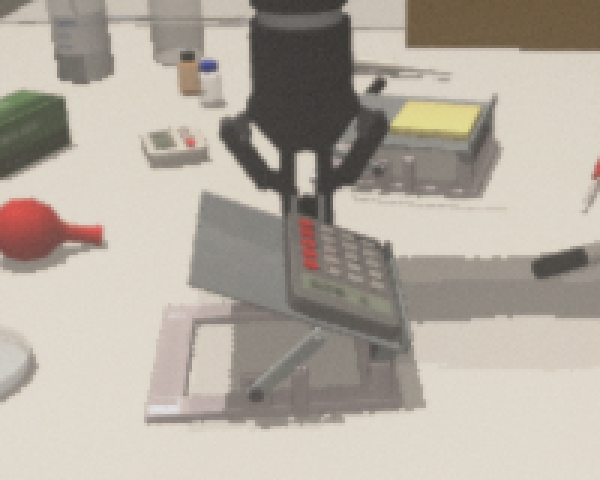

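The leg is at its stop: it no longer advances, and the force rose to 21 N. The calculator lies on the tilted board. I'll ease off, release and go straight up.

Request:
arm_command --pt "-0.002 0 0.0015 0 0 0" --pt "0 0 0 0 0 0"

```text
time_s: 6.88
tcp_pos: [0.5115, 0.0932, 0.0425]
tcp_rot: [-0.08, 0.703, 0.081, 0.703]
force: [-3.5, 4.7, 8.5]
gripper_width: 0.156
```

Request:
arm_command --pt "0 0 0 0 0 0" --pt "0 0 0 0 0 0" --pt "0 0 0 0 0 0" --pt "0 0 0 0 0 0" --grip 0.045

```text
time_s: 7.38
tcp_pos: [0.5115, 0.0924, 0.0418]
tcp_rot: [-0.08, 0.703, 0.08, 0.702]
force: [0.1, -0.6, 0.8]
gripper_width: 0.524
```

Request:
arm_command --pt "-0.01 -0.003 0 0 0 0" --pt "-0.02 -0.005 0 0 0 0" --pt "-0.03 0 0 0 0 0" --pt "-0.04 0 0 0 0 0" --pt "-0.04 0 0 0 0 0" --pt "-0.04 0 0 0 0 0" --pt "0 0 0 0 0 0" --pt "0 0 0 0 0 0"

```text
time_s: 8.38
tcp_pos: [0.5133, 0.0846, 0.2221]
tcp_rot: [-0.08, 0.702, 0.08, 0.703]
force: [0.6, 0.0, -0.9]
gripper_width: 0.528
```

Run:
```python
from h import *
p,d=get_image("side"); a=cv2.resize(p[130:290,130:330],None,fx=2,fy=2,interpolation=3)
q,d=get_image("scene"); b=cv2.resize(q[110:270,180:380],None,fx=2,fy=2,interpolation=3)
cv2.imwrite("pics/f.png",np.hstack([a,b])); print(status.state()['force'])
```

```text
[-0.43727764  0.20443291 -0.9981838 ]
```

View pics/f.png

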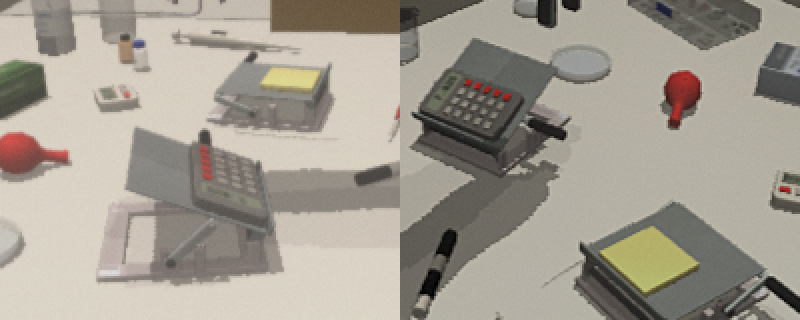

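The calculator stand stays up, with its handle at the front at about (205,138) in the left picture and the calculator on the board against the ledge. The other stand is still folded and the gripper is clear.

```bash
python3 -c "
from workcell import order; print(order.hand_in())"
```

```text
the job is handed in; nothing more can be done
None
```

I propped up the calculator's stand and handed the job in. I gripped the black handle, swung the leg over past dead centre to its stop, then let go and raised the arm clear.

- **Leg at its stop:** in the last push the handle stopped advancing within about 1 cm of where I expected the stop, and the upward force on the tool rose to 21 N.
- **After release:** the last pictures, about a second after I let go, show the board still tilted on its leg. The calculator is lying against the ledge and the note-pad stand is still folded.
- **Limits:** the wrist force peaked at about 22 N in the readings I took. The arm's clock stood at about 8.5 s before the hand-in.
- **Disagreement:** around the top of the swing the tool rode about 5 mm higher than my computed arc, with up to 16 N on it. The handle was probably slipping a little in the pads; I did not need to correct for it.

I did not measure the final leg angle. That it is locked rests on the force, the handle position and the pictures.

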